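Hang the remote caddy on its lipped rail

TASK

Hang the walnut remote caddy back on the steel rail: lift its hook over the rail's upturned lip and lower it, on the longer stretch of rail and at least 3 cm clear of the upright walnut end panel, until you feel the hook stand firmly on the floor of the channel behind the lip. Then, keeping it seated, slide it along the rail until its side rests against that panel, and let go. Do it gently: never push the caddy against the rail or the panel with more than 25 N, and leave the remotes, coaster and bottle opener where they lie.

Things in the scene. Friction and masses are not known exactly. Their poses are not given: they have to be found in the camera images.
- caddy: Walnut remote caddy, 0.2 to 0.4 kg, standing upright. Origin: centre of the underside; x out of its front, y along its width, z up. Board 12 mm thick (x -20 to -8 mm), 70 mm wide, 100 mm high, topped by a grip tab; in front of it an open pocket, 70 mm wide, x -8 to 25, z 0 to 70 mm; behind it (-x) a steel hook.
- grip (a point): Centre of the caddy's grip tab, an upright extension of the board: 12 mm thick (along x), 44 mm wide (y), z 100 to 140 mm above the underside. This point: x -14, y 0, z 122 mm from the caddy's origin; axes as the caddy's. Pinch it from above across its thickness.
- hook_tip (a point): Centre of the lower edge of the hook's tongue: x -29.5, y 0, z 74 mm from the caddy's origin; same axes. Hook 50 mm wide (y): bridge z 96 to 100 mm runs back from the board (x -20) to x -32; from there the tongue, 5 mm thick (x -32 to -27), hangs to z 74. The mouth between tongue and board is 7 mm wide, 22 mm deep.
- rail: Fixed walnut riser with a steel channel on top. Origin on the shelf under the nominal slot centre line; y along the rail, +x to the open side where the caddy hangs (caddy's x along the rail's x). Riser x -100 to -10, y -160 to 160, top z 90 mm. The hung caddy's tongue stands on the slot floor, its board before the lip; 3 mm of play: let go, it leans about 3 degrees.
- slot (a point): Nominal centre of the slot floor, z 100 mm; rail's axes. Slot 9 mm wide (x), 300 long, ends capped; at -x a back wall, at +x the lip, both 4 thick, tops 18 above the floor; below, the lip goes on as flat apron to 56 under the floor. Fixed through slotted holes on packing, the channel truly lies up to 11 mm to +x or -x and up to 4 mm above or below this: find it by touch (board on apron).
- stop: Fixed upright walnut end panel standing on the shelf in front of the rail, parallel to the rail's x: 60 mm (x) by 20 mm (y) by 110 mm high. Origin: centre of its underside; axes parallel to the rail's. The caddy is hung on its -y side and rests against its -y face (y -10 mm).
- remote_long: Black TV remote lying on the shelf, 190 x 46 x 18 mm; origin centre of underside. Bystander.
- remote_short: White streaming-box remote lying on the shelf, 135 x 38 x 18 mm; origin centre of underside. Bystander.
- coaster: Round white ceramic coaster, 96 mm across, 8 mm thick; origin centre of underside. Bystander.
- opener: Flat stainless bottle opener, about 130 mm long, 40 mm wide, 5 mm thick; origin on its underside near its middle. Bystander.
There are look-alikes about, which are no part of the job. Of the things that look like the caddy, take the one that is farthest to the robot's right at the start.

How it is judged:
By the outcome, as a careful person would: the job done as asked, in the order asked, and still so for the second after the job is handed in, with the robot touching nothing.
It also fails if it takes over 69 s, if anything falls off the work surface, if the arm or the gripper's body presses on something with over 40 N, if the wrist force passes 120 N, or if a joint passes its speed limit or range.

ROBOT

A 6-joint arm with a two-finger parallel gripper is mounted at the origin on the work surface. World frame = base frame: x ahead of the robot, y to its left, z up, the work surface at z = 0. Lengths are in m, angles in rad, forces in N, time in s.
With the tool pointing down it reaches from about 0.3 to 0.85 m from the base axis. Payload 4.2 kg.
Tool frame: the origin (TCP) lies between the finger pads; the fingertips stand 17 mm ahead of it and the grasp point (between the pads) lies 2 mm behind it; z points along the fingers, y is the line along which they close (so a half turn about z gives the same grasp; the last joint's range is limited). The gripper opens to 91 mm and grips with 3 to 60 N. Pads are 32 mm wide; open, the fingers measure 118 mm over their backs; the gripper's body (76 mm by 178 mm) begins 60 mm behind the grasp point.
Start: joints at [1.137, 0.32, 1.565, -0, 1.257, -0.02], TCP at [0.231, 0.526, 0.231] pointing down, gripper open.
Joint ranges: [-3.11, 3.11], [-0.84, 2.01], [0.21, 2.61], [-1.34, 4.49], [0.05, 2.63], [-2.56, 2.56]. Speed limits (rad/s): [2.57, 2.57, 3.14, 3.14, 3.14, 3.14].

INTERFACE

Orientations are given as a unit quaternion [x, y, z, w].
In Python, from station import manip, viewer, order gives the robot as it stands.
- The arm moves only by the shell command python3 -m inch 'ROWS' [OPENING]. ROWS is JSON, a list of rows, each a list of 4 numbers: the shift along the tool's x, y, z in units of 40 mm (1.0 is 40 mm), then the turn about the tool's z in units of 5 degrees (1.0 is 5 degrees). In form: [[dx, dy, dz, roll], ...]. A call has 1 to 20 rows; each row shifts and turns the commanded pose from where the row before left it, along the tool's axes as they then stand; what a row does not reach is not made up. A row lasts 1/10 s, in which the tool goes at most 50 mm and 8.59 degrees, less where a joint would pass 70% of its speed; a pose out of reach is approached as far as the arm can. A call is refused whole if a number of a shift passes 1 or a number of a turn 1, either way. A call with a gripper value outside its range is refused whole. OPENING is the finger opening in mm, from 0 to 91.2, set as the call begins (- or left out, the last holds). The fingers move at their own pace and stop on an object; the grip force is fixed at half the most. Time passes only in rows, so rows that do not move let the fingers close. It gives the time, the measured TCP pose, the force, the opening and the grip force at its end, in the units of the state.
- manip.get_obs(): the state, without advancing time (a new reading comes with each control period).
- viewer.capture(name): name is "scene" or "top" or "wrist"; returns the picture (384x512x3 uint8, red, green, blue); there is no depth.
- viewer.camera_info(name): a dict with "intrinsics" (3x3 intrinsics, pixels), "k1" (the pictures are not rectified: a ray, as slopes to the right and down, at radius r is drawn at 1 + k1 r^2 times it, then the intrinsics apply), "cam_to_world" (4x4, takes a point from camera to world coordinates). Camera axes: x right, y up, looking along -z (the intrinsics and any distortion apply to the point x, -y, -z); pixel columns grow to the right and rows downward; lengths in m; the calibration is good to about 2 mm. A picture is of the moment at which its call begins: read the wrist's pose just before it. camera_info takes no time and is no camera call; for the wrist camera it gives the pose at the moment of the call.
- order.sign_off(): hands the job in; it is judged then, once.
The state is a dict: "clock": time; "q": joint angles; "joint_vel": joint speeds; "joint_torque": joint torques, N m; "tool_pos": TCP position; "tool_rot": TCP orientation; "wrist_force": force on the tool from outside, world axes, zero at the start; "wrist_torque": the same for the moment, N m; "gripper_width": opening from 0.0 (shut) to 1.0 (fully open); "gripper_force": force on a finger pad.
Only numpy, scipy, OpenCV 4.12 (cv2) and the standard library are available. Lean on these libraries where they do the work, as an engineer would, in place of code of your own. Each camera call takes 0.05 s, during which the arm holds its last target. There are 200 camera calls.

## Working session

There is one attempt and no reset: what is moved stays moved. The work goes in short steps, Python scripts to look and compute and a shell command to move; the robot and the scene stay as the last step left them, time stands still between calls to the robot, and variables do not carry over. Pictures are saved under pics/ and viewed, at most 10 in all, crops included, and the job is handed in when it is done.

```bash
mkdir -p pics; cat > h.py <<'E'
import numpy as np,cv2
from station import manip,viewer,order
def ray(info,u,v):
    K=np.array(info["intrinsics"]);k=info["k1"];T=np.array(info["cam_to_world"])
    d=np.array([(u-K[0,2])/K[0,0],(v-K[1,2])/K[1,1]]);s=d.copy()
    for _ in range(20): s=d/(1+k*(s@s))
    return T[:3,3],T[:3,:3]@np.array([s[0],-s[1],-1])
def on(info,u,v,z):
    o,d=ray(info,u,v);return o+d*(z-o[2])/d[2]
def proj(info,p):
    K=np.array(info["intrinsics"]);k=info["k1"];T=np.array(info["cam_to_world"])
    c=T[:3,:3].T@(np.array(p)-T[:3,3]);s=np.array([c[0],-c[1]])/-c[2];s=s*(1+k*(s@s))
    return K[0,0]*s[0]+K[0,2],K[1,1]*s[1]+K[1,2]
E
python3 - <<'E'
from h import *
import pickle
a=[viewer.capture(n) for n in("scene","top")]
for n,i in zip(("scene","top"),a): cv2.imwrite(f"pics/{n}0.png",i[:,:,::-1]); print(n,viewer.camera_info(n))
cv2.imwrite("pics/both0.png",cv2.resize(np.vstack(a)[:,:,::-1],None,fx=.78,fy=.78))
print(manip.get_obs())
E
```

```text
scene {'intrinsics': array([[491.32658586,   0.        , 255.26540151],
       [  0.        , 491.32658586, 209.60508736],
       [  0.        ,   0.        ,   1.        ]]), 'k1': -0.1901006224394227, 'cam_to_world': array([[ 0.55890568, -0.49962059,  0.66181849,  1.32356186],
       [ 0.8291487 ,  0.34797327, -0.43752375, -0.46228725],
       [-0.01169927,  0.79328045,  0.608744  ,  0.78303873],
       [ 0.        ,  0.        ,  0.        ,  1.        ]])}
top {'intrinsics': array([[384.34324022,   0.        , 251.85879731],
       [  0.        , 384.34324022, 191.4319265 ],
       [  0.        ,   0.        ,   1.        ]]), 'k1': 0.0006726298184873669, 'cam_to_world': array([[-0.15537338,  0.96518929, -0.21040138,  0.39971148],
       [-0.98784719, -0.15269726,  0.02900833,  0.02028946],
       [-0.00412919,  0.21235153,  0.97718462,  1.04804431],
       [ 0.        ,  0.        ,  0.        ,  1.        ]])}
{'clock': 0.1, 'q': array([ 1.13701307e+00,  3.20259563e-01,  1.56553956e+00, -9.90915966e-06,
        1.25741707e+00, -2.00045825e-02]), 'joint_vel': array([-0.00188255,  0.00071999, -0.0013715 , -0.00034997, -0.00025541,
       -0.00053079]), 'joint_torque': array([-6.44550400e-04, -4.13335168e+01, -2.32508773e+01,  7.27738487e-02,
        4.21751942e-02, -7.49770925e-05]), 'tool_pos': array([0.23101855, 0.52608992, 0.23019298]), 'tool_rot': array([ 2.05415006e-01,  9.78674622e-01, -7.92024692e-04, -1.78018256e-04]), 'wrist_force': array([-0.39371697,  0.14888055, -0.6471345 ]), 'wrist_torque': array([-0.00200301,  0.01879491, -0.02577446]), 'gripper_force': 0.0, 'gripper_width': 0.9994851254407813}
```

View pics/top0.png

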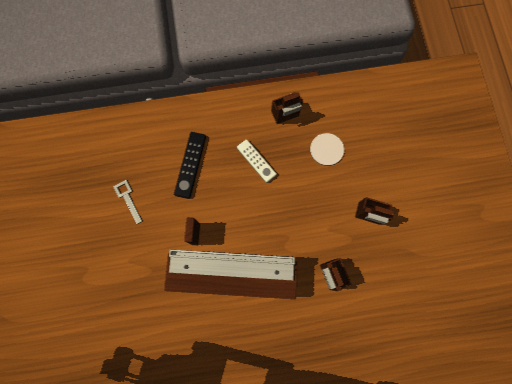

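View pics/scene0.png

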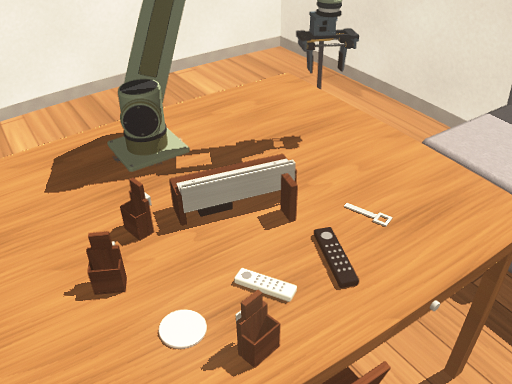

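Candidates for the caddy (top view): (287,107), (335,274) and (375,211). Image right is −y, the robot's right, so (375,211) is farthest right; in the scene view it is at (105,265). I'll check that choice in a close crop.

```bash
python3 - <<'E'
from h import *
t=cv2.imread("pics/top0.png");s=cv2.imread("pics/scene0.png")
c=lambda i,x,y,w,h,f:cv2.resize(i[y:y+h,x:x+w],None,fx=f,fy=f,interpolation=cv2.INTER_CUBIC)
a=np.hstack([c(t,345,190,60,45,6.25)[:281,:375],c(s,70,220,70,80,3.5)[:280,:245].__class__ and cv2.resize(s[220:300,70:185],(405,281))])
a=a[:, :780]
b=cv2.resize(t[215:305,155:311],(780,300) if 0 else (520,300),interpolation=cv2.INTER_CUBIC)
d=cv2.resize(s[150:235,160:310],(260,300))
e=cv2.resize(t[240:310,160:310],(780,310),interpolation=cv2.INTER_CUBIC)
cv2.imwrite("pics/crop1.png",np.vstack([a,cv2.resize(t[220:302,160:362],(780,317),interpolation=cv2.INTER_CUBIC)]))
ti=viewer.camera_info("top")
for n,p in dict(A=(375,211),B=(335,274),C=(287,107)).items(): print(n,on(ti,*p,.1))
E
```

```text
A [ 0.50654731 -0.30333369  0.1       ]
B [ 0.37142408 -0.17408482  0.1       ]
C [ 0.81544204 -0.135392    0.1       ]
```

View pics/crop1.png

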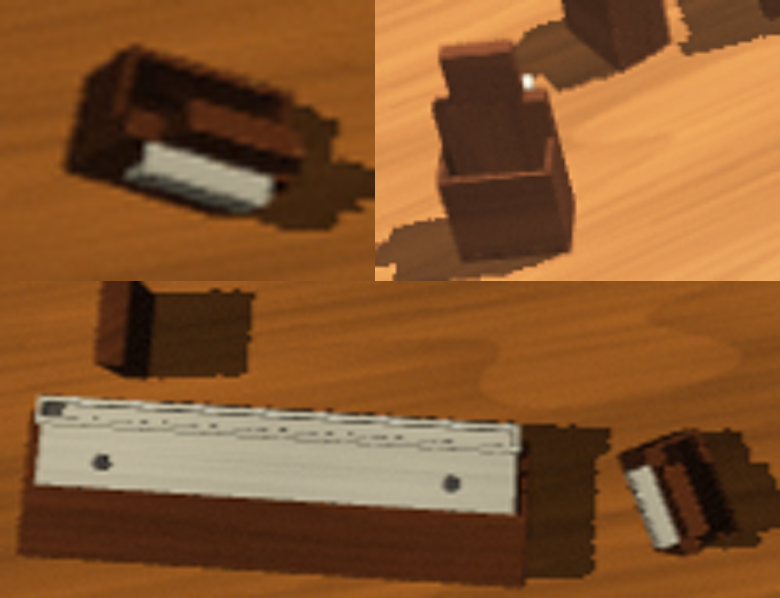

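The crop confirms A, the (375,211) caddy: its tab is at about (384,210), and its hook at (378,218) faces the robot. The rail's slot runs along the far edge of the white plate, and the stop stands by its left (+y) end at (190,230), so the long stretch is to the right (−y).

```bash
python3 - <<'E'
from h import *
ti=viewer.camera_info("top");si=viewer.camera_info("scene")
A=lambda x,y,z:on(ti,345+x/6.25,190+y/6.25,z)
R=lambda x,y,z:on(ti,160+x/3.861,220+(y-281)/3.861,z)
S=lambda x,y,z:on(si,70+(x-375)/3.52,220+y/3.51,z)
yaw=lambda a,b:np.degrees(np.arctan2(*(a-b)[1::-1]))
print("hook yaw(y axis)",yaw(A(145,145,.1),A(272,180,.1)),"hook c",A(207,172,.1))
print("tab c",A(245,127,.14),"scene tab ends",S(443,47,.14),S(515,45,.14))
print("lip",R(38,398,.118),R(520,425,.118),yaw(R(38,398,.118),R(520,425,.118)))
print("plate back",yaw(R(36,485,.1),R(516,513,.1)),"riser back",yaw(R(20,553,.09),R(522,586,.09)),R(20,553,.09),R(522,586,.09))
print("stop",R(97,370,.11),R(130,372,.11),R(130,283,.11))
E
```

```text
hook yaw(y axis) 65.16991486819558 hook c [ 0.48932071 -0.30733017  0.1       ]
tab c [ 0.50022267 -0.31171896  0.14      ] scene tab ends [ 0.49450631 -0.32890897  0.14      ] [ 0.51770984 -0.29154909  0.14      ]
lip [0.4879575  0.20943789 0.118     ] [ 0.42511092 -0.08325832  0.118     ] 77.88166924885307
plate back 77.80463055346405 riser back 77.43893352013596 [0.39674014 0.23689774 0.09      ] [ 0.32837495 -0.06992976  0.09      ]
stop [0.50028766 0.17244985 0.11      ] [0.49581195 0.15208931 0.11      ] [0.55174707 0.14512739 0.11      ]
```

```bash
cat >> h.py <<'E'
def need(p,yaw=None):
    "tool-axis units to reach world p with tool-y at yaw deg (turn first)"
    o=manip.get_obs();from scipy.spatial.transform import Rotation as Ro
    R=Ro.from_quat(o["tool_rot"]).as_matrix();y0=np.degrees(np.arctan2(R[1,1],R[0,1]))
    y=y0 if yaw is None else yaw;a=np.radians(y)
    M=np.array([[-np.sin(a),np.cos(a),0],[np.cos(a),np.sin(a),0],[0,0,-1]])
    print("t",round(o["clock"],2),"tcp",o["tool_pos"].round(4),"yaw",y0.round(2),"turn units",((y0-y)/5).round(2),"shift units",(M@(np.array(p)-o["tool_pos"])/.04).round(3))
E
python3 -m inch '[[0,0,0,0.5],[0,0,0,1],[0,0,0,1],[0,0,0,1],[0,0,0,1],[0,0,0,1],[0,0,0,1],[0,0,0,1],[0,0,0,1],[0,0,0,1],[0,0,0,1],[0,0,0,1],[0,0,0,1],[0,0,0,1],[0,0,0,1],[0,0,0,1],[0,0,0,1],[0,0,0,1],[0,0,0,1]]' 91
python3 -c "
from h import *
need([.49,-.27,.27],-26)"
```

```text
clock: 2.0
tool_pos: [0.2311, 0.5262, 0.2305]
tool_rot: [0.85, 0.527, -0.0, 0.0]
wrist_force: [-1.1, 0.2, -0.2]
gripper_width: 0.999
gripper_force: 0.0
t 2.0 tcp [0.2311 0.5262 0.2305] yaw -26.42 turn units -0.08 shift units [-15.053  14.544  -0.989]
```

```bash
python3 -m inch '[[-0.4,0.4,-0.1,0],[-0.8,0.8,-0.1,0],[-0.8,0.8,-0.1,0],[-0.8,0.8,-0.1,0],[-0.8,0.8,-0.1,0],[-0.8,0.8,-0.1,0],[-0.8,0.8,-0.1,0],[-0.8,0.8,-0.1,0],[-0.8,0.8,-0.1,0],[-0.8,0.8,-0.1,0],[-0.8,0.8,0,0],[-0.8,0.8,0,0],[-0.8,0.8,0,0],[-0.8,0.8,0,0],[-0.8,0.8,0,0],[-0.8,0.7,0,0],[-0.8,0.7,0,0],[-0.8,0.7,0,0],[-0.65,0.6,0,0]]'
python3 - <<'E'
from h import *
for _ in range(1): pass
i=viewer.capture("wrist");cv2.imwrite("pics/w1.png",i[:,:,::-1])
need([.49,-.27,.27]);print(viewer.camera_info("wrist"))
E
```

```text
clock: 3.9
tool_pos: [0.4856, -0.2541, 0.2704]
tool_rot: [0.849, 0.528, -0.0, -0.0]
wrist_force: [0.5, 0.7, 0.3]
gripper_width: 0.998
gripper_force: 0.0
t 3.95 tcp [ 0.4872 -0.2588  0.2699] yaw -26.39 turn units 0.0 shift units [-0.22   0.186 -0.003]
{'intrinsics': array([[342.66216325,   0.        , 254.36893735],
       [  0.        , 342.66216325, 188.51722855],
       [  0.        ,   0.        ,   1.        ]]), 'k1': -0.04840888265305081, 'cam_to_world': array([[ 0.8959024 ,  0.42662824,  0.12388396,  0.52086198],
       [-0.44424728,  0.85922593,  0.2537226 , -0.18770432],
       [ 0.00180092, -0.2823458 ,  0.95931101,  0.42315038],
       [ 0.        ,  0.        ,  0.        ,  1.        ]])}
```

View pics/w1.png

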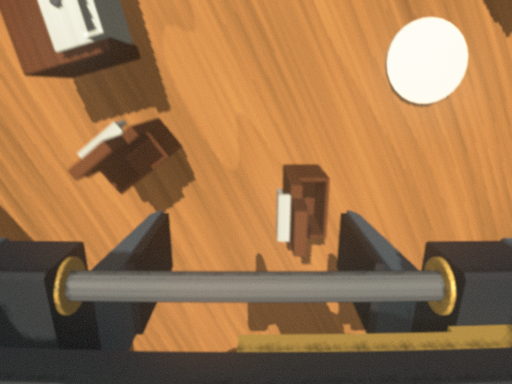

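The caddy sits at (303,212), with its hook strip at (284,216) and the tab at about (301,228). The arm has settled, so I'll take a sharper measurement.

```bash
python3 - <<'E'
from h import *
wi=viewer.camera_info("wrist");i=viewer.capture("wrist");cv2.imwrite("pics/w2.png",i[:,:,::-1])
m=(i.min(2)>140).astype(np.uint8);m[:,:255]=0;m[:,340:]=0;m[:170]=0;m[265:]=0
c=max(cv2.findContours(m,0,2)[0],key=cv2.contourArea);b=cv2.boxPoints(cv2.minAreaRect(c));print(b)
W=[on(wi,*p,.1) for p in b];print(np.mean(W,0));
for k in range(4): d=W[k]-W[k-1];print(np.linalg.norm(d).round(4),np.degrees(np.arctan2(d[1],d[0])).round(1))
cv2.imwrite("pics/c2.png",cv2.resize(i[155:285,250:360,::-1],None,fx=4.5,fy=4.5,interpolation=cv2.INTER_CUBIC))
E
```

```text
[[271.4066  235.95694]
 [272.78543 184.94016]
 [285.34384 185.27957]
 [283.965   236.29636]]
[ 0.49015418 -0.30513699  0.1       ]
0.0129 151.8
0.0544 63.0
0.0123 -28.0
0.0544 -116.4
```

View pics/c2.png

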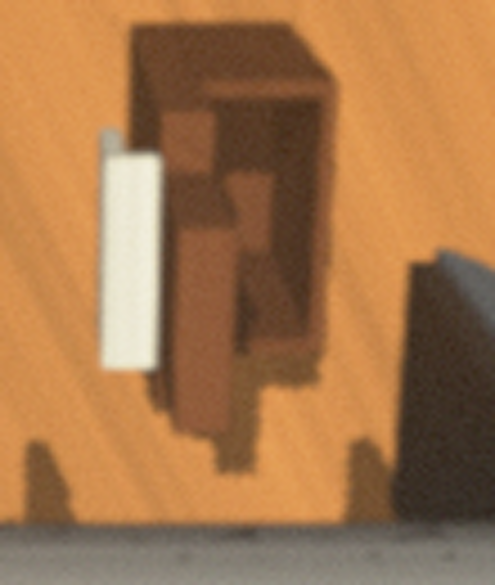

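```bash
python3 - <<'E'
from h import *
wi=viewer.camera_info("wrist")
P=[on(wi,250+x/4.5,155+y/4.5,.14) for x,y in((178,226),(237,226),(226,436),(173,430))]
c=np.mean(P,0);print(c)
for k in range(4): d=P[k]-P[k-1];print(np.linalg.norm(d).round(4),np.degrees(np.arctan2(d[1],d[0])).round(1))
a=np.radians(-27);print("pred from hook",np.array([.49015,-.30514])+.012*np.array([np.cos(a),np.sin(a)]))
need([c[0],c[1],.131],-27);need([c[0],c[1],.22],-27)
E
```

```text
[ 0.49917138 -0.30862111  0.14      ]
0.0436 64.0
0.0115 -26.4
0.045 -116.9
0.0109 146.4
pred from hook [ 0.50084208 -0.31058789]
t 4.0 tcp [ 0.4863 -0.2557  0.2697] yaw -26.43 turn units 0.11 shift units [-1.033  0.889  3.468]
t 4.0 tcp [ 0.4863 -0.2557  0.2697] yaw -26.43 turn units 0.11 shift units [-1.033  0.889  1.243]
```

```bash
python3 -m inch '[[0,0,0,0],[0,0,0,0],[0,0,0,0]]' >/dev/null; python3 - <<'E'
from h import *
wi=viewer.camera_info("wrist");i=viewer.capture("wrist")
m=(i.min(2)>140).astype(np.uint8);m[:,:255]=0;m[:,340:]=0;m[:170]=0;m[265:]=0
c=max(cv2.findContours(m,0,2)[0],key=cv2.contourArea);b=cv2.boxPoints(cv2.minAreaRect(c))
W=[on(wi,*p,.1) for p in b];print(np.mean(W,0));
for k in range(4): d=W[k]-W[k-1];print(np.linalg.norm(d).round(4),np.degrees(np.arctan2(d[1],d[0])).round(1))
need([.5,-.3095,.122],-27.)
E
```

```text
[ 0.49067829 -0.30480609  0.1       ]
0.0124 153.8
0.0551 65.0
0.0119 -26.1
0.0551 -114.4
t 4.35 tcp [ 0.4854 -0.2508  0.2712] yaw -26.13 turn units 0.17 shift units [-1.143  0.991  3.73 ]
```

```bash
python3 -m inch '[[-0.5,0.4,0.4,0],[-0.65,0.58,0.5,0],[0,0,0.5,0],[0,0,0,0],[0,0,0,0],[0,0,0,0]]'
python3 - <<'E'
from h import *
need([.5003,-.3095,.122],-26.2)
i=viewer.capture("wrist");cv2.imwrite("pics/w3.png",i[:,:,::-1]);need([.5003,-.3095,.122],-26.2)
E
```

```text
clock: 4.95
tool_pos: [0.501, -0.31, 0.2165]
tool_rot: [0.849, 0.529, 0.001, 0.001]
wrist_force: [0.7, 0.3, -0.4]
gripper_width: 0.996
gripper_force: 0.0
t 4.95 tcp [ 0.501  -0.31    0.2165] yaw -26.15 turn units 0.01 shift units [ 0.004 -0.022  2.363]
t 5.0 tcp [ 0.501  -0.3101  0.2166] yaw -26.15 turn units 0.01 shift units [ 0.005 -0.023  2.365]
```

View pics/w3.png

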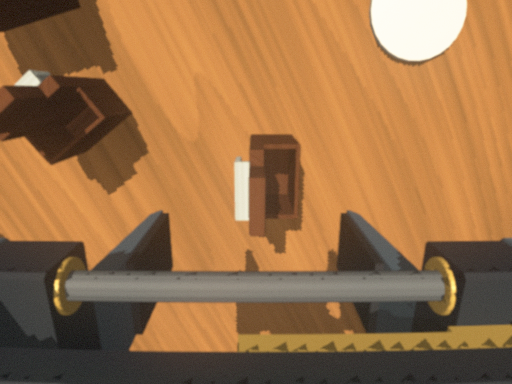

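The tab is now centred between the fingers, at about (258,207) against a midline near 256. I'll descend and grip.

```bash
python3 - <<'E'
from h import *
print(on(viewer.camera_info("wrist"),258,207,.14))
E
python3 -m inch '[[0,0,0.3,0],[0,0,0.5,0],[0,0,0.5,0],[0,0,0.5,0],[0,0,0.4,0],[0,0,0.16,0],[0,0,0,0],[0,0,0,0],[0,0,0,0]]'
python3 -m inch '[[0,0,0,0],[0,0,0,0],[0,0,0,0],[0,0,0,0],[0,0,0,0],[0,0,0,0],[0,0,0,0],[0,0,0,0],[0,0,0,0],[0,0,0,0]]' 2
```

```text
[ 0.50133373 -0.31296518  0.14      ]
clock: 5.9
tool_pos: [0.501, -0.3108, 0.1215]
tool_rot: [0.849, 0.528, 0.0, 0.001]
wrist_force: [-0.1, 0.2, 0.1]
gripper_width: 0.996
gripper_force: 0.0
clock: 6.9
tool_pos: [0.5005, -0.3105, 0.1205]
tool_rot: [0.849, 0.528, 0.0, 0.0]
wrist_force: [-0.0, -0.0, 0.5]
gripper_width: 0.149
gripper_force: 0.0
```

```bash
python3 -m inch '[[0,0,0,0],[0,0,0,0],[0,0,0,0],[0,0,0,0],[0,0,0,0]]'
python3 -m inch '[[0,0,-0.2,0],[0,0,-0.5,0],[0,0,-0.5,0],[0,0,-0.5,0],[0,0,-0.5,0],[0,0,-0.3,0],[0,0,0,0],[0,0,0,0],[0,0,0,0],[0,0,0,0]]'
python3 - <<'E'
from h import *
i=viewer.capture("wrist");cv2.imwrite("pics/w4.png",i[:,:,::-1])
ti=viewer.camera_info("top")
# rail frame: lip outer edge line at z~.118 measured pts
L=np.array([.488,.2094]);Rr=np.array([.4251,-.0833]);y=(L-Rr)/np.linalg.norm(L-Rr);x=np.array([y[1],-y[0]])
print("x",x,"y",y,np.linalg.norm(L-Rr))
mid=(L+Rr)/2
# riser back edge -> x=-100
B=np.array([(.39674,.2369),(.32837,-.06993)]);print("rail mid lip",mid,"riser-based origin",B.mean(0)+.1*x, "lip rel", (mid-B.mean(0)-.1*x)@x,(mid-B.mean(0))@y)
S=np.array([.4958,.1521]);print("stop -y face rel mid",(S-mid)@y,(S-mid)@x)
E
```

```text
clock: 7.4
tool_pos: [0.5006, -0.3105, 0.1206]
tool_rot: [0.849, 0.528, 0.0, 0.0]
wrist_force: [0.6, -0.4, -0.9]
gripper_width: 0.132
gripper_force: 30.0
clock: 8.4
tool_pos: [0.4999, -0.3102, 0.2193]
tool_rot: [0.849, 0.528, -0.001, -0.001]
wrist_force: [0.1, 0.4, -3.4]
gripper_width: 0.131
gripper_force: 30.0
x [ 0.97768004 -0.21009933] y [0.21009933 0.97768004] 0.29938219719949954
rail mid lip [0.45655 0.06305] riser-based origin [0.460323   0.06247507] lip rel -0.0038095843060097535 -0.00023060489449876556
stop -y face rel mid 0.09530880682589801 0.01966459614189057
```

View pics/w4.png

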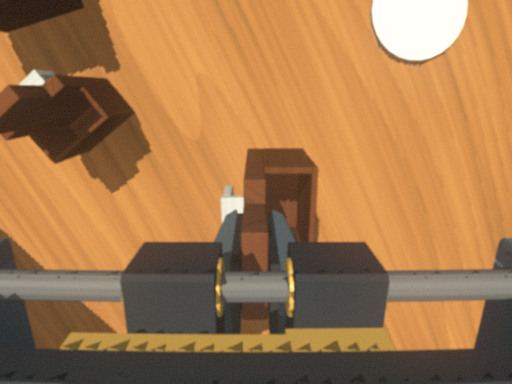

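The caddy is gripped and lifted square in the pads: TCP 0.1206 corresponds to underside 0. Next I turn it to the rail's yaw (−12.1°) and go to a standoff in front of the lip.

```bash
python3 - <<'E'
from h import *
x=np.array([.97768,-.2101]);y=np.array([.2101,.97768]);m=np.array([.45655,.06305])
p=m+.036*x+.015*y;need([*p,.205],-12.13)
E
```

```text
t 8.45 tcp [ 0.5001 -0.3102  0.2195] yaw -26.21 turn units -2.82 shift units [ 9.27  -2.125  0.362]
```

```bash
python3 -m inch '[[0,0,0,-0.9],[0,0,0,-1],[0,0,0,-0.92],[0.5,-0.1,0,0],[0.8,-0.2,0,0],[0.8,-0.2,0,0],[0.8,-0.2,0,0],[0.8,-0.2,0,0],[0.8,-0.2,0,0],[0.8,-0.2,0,0],[0.8,-0.2,0,0],[0.8,-0.2,0,0],[0.8,-0.2,0,0],[0.8,-0.2,0.1,0],[0.5,-0.1,0.1,0],[0.27,-0.1,0.1,0],[0,0,0,0],[0,0,0,0],[0,0,0,0],[0,0,0,0]]'
python3 - <<'E'
from h import *
need([.4949,.0702,.205],-12.13)
wi=viewer.camera_info("wrist");i=viewer.capture("wrist");cv2.imwrite("pics/w5.png",i[:,:,::-1])
t=viewer.capture("top");cv2.imwrite("pics/t5.png",t[:,:,::-1])
import pickle;pickle.dump(wi,open("w5.pkl","wb"))
cv2.imwrite("pics/v5.png",np.hstack([cv2.resize(i[:,:,::-1],(560,420)),cv2.resize(t[200:305,150:210,::-1],(240,420))]))
E
```

```text
clock: 10.45
tool_pos: [0.4884, 0.0705, 0.2087]
tool_rot: [0.778, 0.628, 0.0, 0.0]
wrist_force: [-0.5, 0.5, -3.3]
gripper_width: 0.132
gripper_force: 30.0
t 10.45 tcp [0.4884 0.0705 0.2087] yaw -12.19 turn units -0.01 shift units [0.027 0.159 0.093]
```

View pics/v5.png

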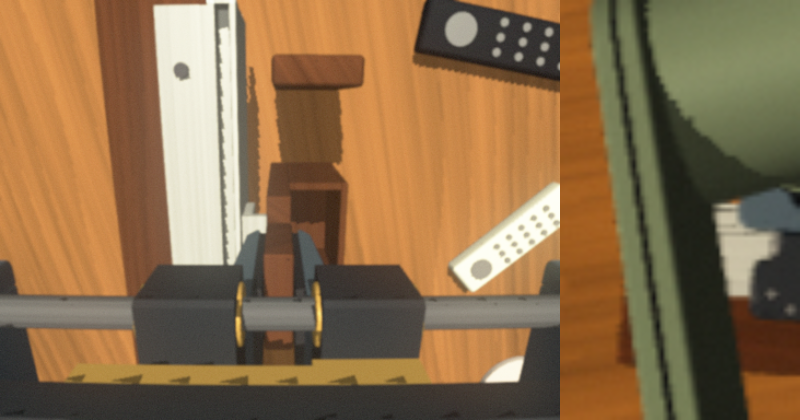

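The wrist view shows the rail at left with its lip edge near x≈235, the stop top at (317,70), and the caddy below it facing the right way. I'll measure the lip line and the stop's face more precisely.

```bash
python3 - <<'E'
from h import *
import pickle
wi=pickle.load(open("w5.pkl","rb"));i=cv2.imread("pics/w5.png")
for r in (30,60,90,120,150,180): print(r,i[r,188:236,1])
m=((i[:,:,2]<150)&(i[:,:,2]>60)&(i[:,:,0]<80)).astype(np.uint8)
for c in (262,275,290,305,318): print(c,i[44:90,c,2])
for z in (.11,): print([on(wi,x/1.094,y/1.094,z).round(4) for x,y in((275,87),(362,85),(272,55),(363,55))])
E
```

```text
30 [243 244 243 243 243 243 241 225 172 115  94 120 173 227 243 247 248 247
 246 246 242 230 232 241 247 246 235 183 123  95  94  89  92  90  92 101
 118 139 147 148 149 151 151 153 159 150 154 147]
60 [240 242 243 241 242 241 242 238 222 172 121 109 146 209 239 243 246 245
 244 243 242 238 232 236 244 248 247 228 166 113  98  94  96  97  91  90
 106 128 146 142 138 141 143 145 152 152 149 152]
90 [236 239 241 239 239 239 237 239 237 228 174 123 109 141 202 234 241 240
 242 239 241 238 233 227 235 244 247 245 217 148 104 100  98  98  97  98
  99 103 123 129 115 101  89  87  90  88 112 140]
120 [237 236 237 237 235 236 235 236 236 234 224 176 122 108 138 197 231 238
 238 238 238 237 236 232 231 237 243 246 237 192 128 104 103 102  97 100
  99  99  98  95  93  95  91  93  94  93  91  91]
150 [239 236 236 235 236 235 235 233 235 234 233 225 183 125 112 126 181 228
 237 237 237 237 234 232 231 233 238 243 241 221 154 111 102 100 102 101
 101 101  99  95  93  96  97  92  86  90  95  94]
180 [236 238 233 235 233 235 235 235 231 232 231 230 223 180 131 113 118 137
 185 227 234 235 234 234 2
[... 489 characters left out ...]
 219 218 217 205 187 154 143 139 140 137 130 134 140 140 137 138 136
 134 127 130 128 129 132 129 133 134 133 138 136 129 126 112  94  77  67
  65  68  89 108 112 111 113 108 113 113]
305 [215 218 218 213 209 188 157 136 128 133 131 125 130 137 135 134 132 138
 132 135 129 135 134 131 132 134 137 137 134 135 132 126 107  96  83  71
  68  65  89 106 116 119 116 116 117 115]
318 [208 211 211 210 205 184 157 138 132 134 137 134 134 134 133 131 128 132
 129 133 134 136 136 133 133 133 129 127 124 122 127 120 109  93  82  82
 112 164 196 206 208 208 208 211 209 211]
[array([0.503 , 0.1545, 0.11  ]), array([0.5582, 0.144 , 0.11  ]), array([0.5053, 0.1739, 0.11  ]), array([0.5617, 0.162 , 0.11  ])]
```

```bash
python3 - <<'E'
from h import *
import pickle
wi=pickle.load(open("w5.pkl","rb"))
P=np.array([on(wi,u,r,.118) for r,u in((30,215.3),(60,216),(90,216.7),(120,217.4),(150,217.9),(180,218.7))])
d=P[0]-P[-1];print(P[[0,-1]],"rail y yaw",np.degrees(np.arctan2(d[1],d[0])))
S=np.array([on(wi,u,v,.11) for u,v in((262,77),(305,78))]);print(S)
e=S[1]-S[0];print(np.degrees(np.arctan2(e[1],e[0])))
o=manip.get_obs();p=o["tool_pos"];a=np.radians(-12.15);x=np.array([np.cos(a),np.sin(a)]);y=np.array([-x[1],x[0]])
print("TCP-lip",(p[:2]-P[:,:2])@x,"lateral to stop face",(S[:,:2]-p[:2])@y,p,o["clock"])
E
```

```text
[[0.48644114 0.19020252 0.118     ]
 [0.46433376 0.09002533 0.118     ]] rail y yaw 77.55527595310654
[[0.51067126 0.15458261 0.11      ]
 [0.54018895 0.14759977 0.11      ]]
-13.30947858692572
TCP-lip [0.02709183 0.02713798 0.02720543 0.02729499 0.02755201 0.02761953] lateral to stop face [0.08671779 0.086104  ] [0.48841877 0.07066867 0.20869894] 10.55
```

```bash
python3 -m inch '[[0,0,0.2,0],[0,0,0.4,0],[0,0,0.2,0],[0,-0.1,0,0],[0,-0.2,0,0],[0,-0.07,0,0],[0,0,0,0],[0,0,0,0],[0,0,0,0],[0,0,0,0]]'
python3 -c "
from h import *
o=manip.get_obs();print(o['wrist_force'],o['wrist_torque'],o['tool_pos'])"
python3 -m inch '[[0,-0.02,0,0],[0,-0.02,0,0],[0,-0.02,0,0],[0,0,0,0],[0,0,0,0]]'
```

```text
clock: 11.55
tool_pos: [0.4741, 0.0745, 0.1767]
tool_rot: [0.778, 0.629, 0.0, 0.0]
wrist_force: [0.4, 0.2, -3.3]
gripper_width: 0.135
gripper_force: 30.0
[ 0.38152902  0.23529426 -3.27172201] [-0.03731324  0.10490619 -0.05282519] [0.47405551 0.07447626 0.17669197]
clock: 12.05
tool_pos: [0.4715, 0.075, 0.1766]
tool_rot: [0.778, 0.629, 0.0, 0.0]
wrist_force: [0.4, -0.1, -3.5]
gripper_width: 0.131
gripper_force: 30.0
```

```bash
for k in 1 2; do :; done
python3 -m inch '[[0,-0.02,0,0],[0,-0.02,0,0],[0,0,0,0]]'|grep -E "pos|force"
python3 -m inch '[[0,-0.02,0,0],[0,0,0,0]]'|grep -E "pos|force"
```

```text
tool_pos: [0.4698, 0.0753, 0.1766]
wrist_force: [0.4, 0.5, -4.2]
gripper_force: 30.0
tool_pos: [0.469, 0.0755, 0.1765]
wrist_force: [0.2, -0.3, -3.9]
gripper_force: 30.0
```

```bash

python3 -m inch '[[0,-0.02,0,0],[0,0,0,0]]'|grep -E "pos|wrist"
python3 -m inch '[[0,-0.02,0,0],[0,0,0,0]]'|grep -E "pos|wrist"
```

```text
tool_pos: [0.4688, 0.0756, 0.1767]
wrist_force: [1.2, -0.8, -5.3]
tool_pos: [0.4686, 0.0757, 0.1768]
wrist_force: [4.0, -2.1, -6.3]
```

```bash

python3 -m inch '[[0,-0.02,0,0],[0,0,0,0]]'|grep -E "pos|wrist"
```

```text
tool_pos: [0.4684, 0.0757, 0.1769]
wrist_force: [5.6, -2.1, -6.8]
```

Contact with the apron is at TCP x ≈ 0.4689. I'll back off to 1.5 mm clear so the lip is centred in the mouth, then lower in steps.

```bash

python3 -m inch '[[0,0.05,0,0],[0,0.042,0,0],[0,0,0,0],[0,0,0.1,0],[0,0,0.1,0],[0,0,0,0],[0,0,0,0]]'|grep -E "pos|wrist|rot"
python3 -m inch '[[0,0,0.03,0],[0,0,0.03,0],[0,0,0.03,0],[0,0,0.03,0],[0,0,0,0]]'|grep -E "pos|wrist"
```

```text
tool_pos: [0.4701, 0.0752, 0.1682]
tool_rot: [0.778, 0.629, -0.0, -0.0]
wrist_force: [-0.3, 0.1, -3.8]
tool_pos: [0.4702, 0.0752, 0.1635]
wrist_force: [-0.5, 0.7, -3.9]
```

```bash

python3 -m inch '[[0,0,0.03,0],[0,0,0.03,0],[0,0,0.03,0],[0,0,0,0]]'|grep -E "pos|wrist"
python3 -m inch '[[0,0,0.03,0],[0,0,0.03,0],[0,0,0,0]]'|grep -E "pos|wrist"
```

```text
tool_pos: [0.4702, 0.0752, 0.1599]
wrist_force: [0.5, 0.5, -4.2]
tool_pos: [0.4703, 0.0752, 0.1576]
wrist_force: [-0.1, -0.1, -4.0]
```

```bash

python3 -m inch '[[0,0,0.03,0],[0,0,0.03,0],[0,0,0.03,0],[0,0,0.03,0],[0,0,0,0]]'|grep -E "pos|wrist"
python3 -m inch '[[0,0,0.02,0],[0,0,0.02,0],[0,0,0,0]]'|grep -E "pos|wrist"
```

```text
tool_pos: [0.4702, 0.0752, 0.1527]
wrist_force: [0.9, -0.1, -3.5]
tool_pos: [0.4703, 0.0752, 0.1512]
wrist_force: [-0.5, 0.7, -3.1]
```

```bash

python3 -m inch '[[0,0,0.02,0],[0,0,0.02,0],[0,0,0,0]]'|grep -E "pos|wrist"
```

```text
tool_pos: [0.4703, 0.0752, 0.1496]
wrist_force: [-0.1, -0.1, -4.2]
```

```bash

python3 -m inch '[[0,0,0.02,0],[0,0,0.02,0],[0,0,0,0]]'|grep -E "pos|wrist"
```

```text
tool_pos: [0.4703, 0.0752, 0.148]
wrist_force: [0.4, -0.9, -3.7]
```

```bash

python3 -m inch '[[0,0,0.02,0],[0,0,0.02,0],[0,0,0,0]]'|grep -E "pos|wrist"
```

```text
tool_pos: [0.4704, 0.0752, 0.1467]
wrist_force: [-0.1, -0.3, -2.2]
```

```bash

python3 -m inch '[[0,0,0.02,0],[0,0,0,0]]'|grep -E "pos|wrist"
python3 -m inch '[[0,0,0.02,0],[0,0,0,0]]'|grep -E "pos|wrist"
```

```text
tool_pos: [0.4705, 0.0752, 0.1466]
wrist_force: [-2.6, 0.2, 3.7]
tool_pos: [0.4705, 0.0752, 0.1465]
wrist_force: [-2.6, -0.3, 10.8]
```

```bash

python3 -m inch '[[0,0,0.02,0],[0,0,0,0]]'|grep -E "pos|wrist"
```

```text
tool_pos: [0.4705, 0.0752, 0.1465]
wrist_force: [-5.1, -0.6, 15.1]
```

Seated: the downward motion stopped at 0.1465 with Fz rising to +15 N. I'll ease the press and slide along +y (tool +x).

```bash

python3 -m inch '[[0,0,-0.025,0],[0,0,0,0],[0.03,0,0,0],[0.05,0,0,0],[0.05,0,0,0],[0.05,0,0,0],[0.05,0,0,0],[0,0,0,0]]'|grep -E "pos|wrist"
```

```text
tool_pos: [0.4731, 0.083, 0.1466]
wrist_force: [-0.7, -4.8, 8.0]
```

```bash

python3 -m inch '[[0.05,0,0,0],[0.07,0,0,0],[0.07,0,0,0],[0.07,0,0,0],[0.07,0,0,0],[0.07,0,0,0],[0,0,0,0]]'|grep -E "pos|wrist"
python3 -m inch '[[0.05,0,0,0],[0.07,0,0,0],[0.07,0,0,0],[0.07,0,0,0],[0.07,0,0,0],[0.07,0,0,0],[0,0,0,0]]'|grep -E "pos|wrist"
```

```text
tool_pos: [0.4766, 0.0988, 0.1466]
wrist_force: [-1.2, -4.3, 7.0]
tool_pos: [0.48, 0.1146, 0.1466]
wrist_force: [-1.5, -5.5, 8.0]
```

```bash

python3 -m inch '[[0.05,0,0,0],[0.05,0,0,0],[0.05,0,0,0],[0,0,0,0]]'|grep -E "pos|wrist"
python3 -m inch '[[0.03,0,0,0],[0,0,0,0]]'|grep -E "pos|wrist"
```

```text
tool_pos: [0.4812, 0.1203, 0.1466]
wrist_force: [-0.8, -4.4, 7.6]
tool_pos: [0.4814, 0.1213, 0.1466]
wrist_force: [0.0, -5.1, 7.8]
```

```bash

python3 -m inch '[[0.03,0,0,0],[0,0,0,0]]'|grep -E "pos|wrist"
```

```text
tool_pos: [0.4817, 0.1224, 0.1466]
wrist_force: [-0.4, -5.3, 7.1]
```

```bash

python3 -m inch '[[0.03,0,0,0],[0,0,0,0]]'|grep -E "pos|wrist"
```

```text
tool_pos: [0.4819, 0.1236, 0.1466]
wrist_force: [-1.0, -4.6, 7.1]
```

```bash

python3 -m inch '[[0.03,0,0,0],[0,0,0,0]]'|grep -E "pos|wrist"
```

```text
tool_pos: [0.4822, 0.1248, 0.1466]
wrist_force: [0.2, -5.8, 6.7]
```

```bash

python3 -m inch '[[0.03,0,0,0],[0,0,0,0]]'|grep -E "pos|wrist"
```

```text
tool_pos: [0.4824, 0.1259, 0.1465]
wrist_force: [-1.9, -5.6, 8.8]
```

```bash

python3 -m inch '[[0.03,0,0,0],[0,0,0,0]]'|grep -E "pos|wrist"
```

```text
tool_pos: [0.4824, 0.1261, 0.1466]
wrist_force: [-1.3, -8.0, 8.6]
```

```bash

python3 -m inch '[[0.03,0,0,0],[0,0,0,0],[0,0,0,0]]'
python3 - <<'E'
from h import *
i=viewer.capture("wrist");t=viewer.capture("scene")
cv2.imwrite("pics/v6.png",np.hstack([cv2.resize(i[:,:,::-1],(480,360)),cv2.resize(t[120:260,160:310,::-1],(320,299)) if 0 else cv2.resize(t[110:290,150:310,::-1],(320,360))]))
E
```

```text
clock: 21.45
tool_pos: [0.4824, 0.1263, 0.1466]
tool_rot: [0.777, 0.629, -0.002, 0.003]
wrist_force: [-2.7, -11.8, 9.9]
gripper_width: 0.13
gripper_force: 30.0
```

View pics/v6.png

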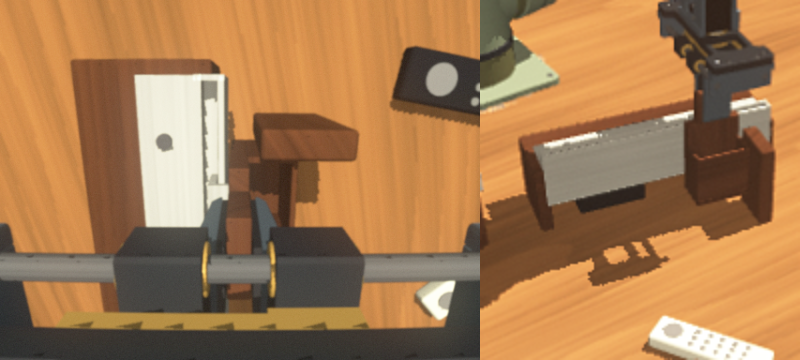

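Contact with the panel is felt (Fy −11.8, stalled), and both views show the caddy's side touching the panel with its hook in the channel. I'll relax the push, then release.

```bash

python3 -m inch '[[-0.03,0,0,0],[-0.03,0,-0.02,0],[0,0,0,0]]'|grep -E "pos|wrist"
python3 -m inch '[[0,0,0,0],[0,0,0,0],[0,0,0,0],[0,0,0,0],[0,0,0,0],[0,0,0,0],[0,0,0,0],[0,0,0,0]]' 50
```

```text
tool_pos: [0.4823, 0.126, 0.1466]
wrist_force: [0.8, -5.0, 3.7]
clock: 22.65
tool_pos: [0.4815, 0.1273, 0.146]
tool_rot: [0.778, 0.629, 0.0, -0.0]
wrist_force: [0.3, -0.1, 0.1]
gripper_width: 0.549
gripper_force: 0.0
```

```bash

python3 -m inch '[[0,0,-0.1,0],[0,0,-0.3,0],[0,0,-0.5,0],[0,0,-0.6,0],[0,0,-0.6,0],[0,0,-0.6,0],[-0.5,0,-0.3,0],[-0.8,0,0,0],[-0.8,0,0,0],[-0.8,0,0,0],[-0.5,0,0,0],[0,0,0,0],[0,0,0,0],[0,0,0,0],[0,0,0,0],[0,0,0,0]]'
python3 - <<'E'
from h import *
i=viewer.capture("wrist");t=viewer.capture("scene")
cv2.imwrite("pics/v7.png",np.hstack([cv2.resize(i[:,:,::-1],(480,360)),cv2.resize(t[110:290,150:310,::-1],(320,360))]))
E
```

```text
clock: 24.25
tool_pos: [0.4531, -0.0051, 0.2659]
tool_rot: [0.777, 0.629, 0.0, -0.0]
wrist_force: [-0.3, 0.0, -0.6]
gripper_width: 0.553
gripper_force: 0.0
```

View pics/v7.png

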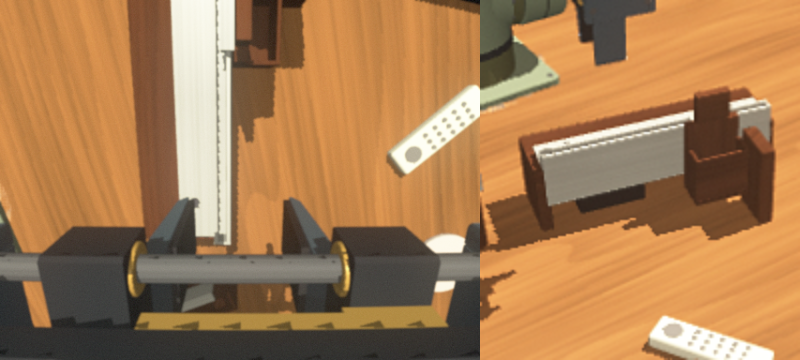

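The released caddy hangs at (720,150) in the scene crop, hook in the channel and side against the panel, and the robot is clear.

```bash
python3 -c "
from h import *
print(order.sign_off())"
```

```text
the job is handed in; nothing more can be done
None
```

The caddy hangs on the rail with its hook on the channel floor and its side against the walnut panel; it was released and the job handed in at about 24 s, with measured wrist forces staying under 20 N.

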